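Shut and bolt the jeweller's strongbox

ROBOT

A 6-joint arm with a two-finger parallel gripper is mounted at the origin on a cart in front of the work surface, level with it; the furniture and walls round the work are solid. World frame = base frame: x ahead of the robot, y to its left, z up, the work surface at z = 0. Lengths are in m, angles in rad, forces in N, time in s.
With the tool pointing down it reaches from about 0.25 to 0.775 m from the base axis. Payload 4 kg.
Tool frame: the origin (TCP) lies on the centre line of the jaws, within the pads' length; the fingertips stand manip.tips_ahead ahead of it and the grasp point (between the pads) lies 6 mm ahead of it (manip.tips_ahead is the distance from the TCP to the fingertips, in m); y points along the fingers, z is the direction in which the jaws open and shut, and the axes are right-handed (so a half turn about y gives the same grasp; the last joint's range is limited). The gripper opens to 85 mm and grips with 20 to 120 N. Pads are 22 mm wide; open, the fingers measure 114 mm over their backs; the gripper's body (76 mm by 85 mm) begins 54 mm behind the grasp point. The pads swing forward as they close: fully open they stand 13 mm farther back than shut.
Start: joints at [-1.305, 0.087, 1.371, -0, 1.684, -0.103], TCP at [0.198, -0.513, 0.256] pointing down, gripper open.
Joint ranges: [-3.1, 3.1], [-0.76, 2.03], [0.27, 2.55], [-1.08, 4.22], [0.17, 2.65], [-2.57, 2.57]. Speed limits (rad/s): [2.79, 2.79, 3.14, 3.14, 3.14, 3.14].

INTERFACE

Orientations are given as a rotation vector (axis times angle).
In Python, from cell import telemetry, optics, ticket, manip gives the robot as it stands.
- The arm moves only by the tool jog_arm, never from a script. Its argument "commands" is a list of rows, each an object of numbers: "dx", "dy", "dz": the shift along the tool's x, y, z in cm; "wx", "wy", "wz": the turn, a rotation vector about the tool's x, y, z in rad; "gripper": the closure, from -1 (fully open) to 1 (shut). In form: [{"dx": .., "dy": .., "dz": .., "wx": .., "wy": .., "wz": .., "gripper": ..}, ...]. A call has 1 to 12 rows; each row is the pose to reach, as a shift and turn from the pose commanded when the call began, along the tool's axes at that moment; what a row does not reach only later rows make up. A row lasts 1/12 s, in which the tool goes at most 41.7 mm and 7.16 degrees, less where a joint would pass 70% of its speed; a pose out of reach is approached as far as the arm can. A call with a gripper value outside its range is refused whole. The fingers move at their own pace and stop on an object; "squeeze" is the grip in N (left out, the last holds). Time passes only in rows, so rows that repeat a pose let the fingers close. It gives the time, the measured TCP pose, the force and the opening at its end, in the units of the state.
- telemetry.state(): the state, without advancing time (a new reading comes with each control period).
- optics.capture(name): name is "scene" or "side" or "wrist"; returns the picture (420x560x3 uint8, red, green, blue); there is no depth.
- optics.calibration(name): a dict with "fx", "fy", "cx", "cy" (pixels), "eye" and "rotation" of the camera in the world. Camera axes: x right, y up, looking along -z (the intrinsics and any distortion apply to the point x, -y, -z); pixel columns grow to the right and rows downward; lengths in m; the calibration is good to about 2 mm. A picture is of the moment at which its call begins: read the wrist's pose just before it. calibration takes no time and is no camera call; for the wrist camera it gives the pose at the moment of the call.
- ticket.finish_job(): hands the job in, once; it reports no verdict.
The state is a dict: "clock": time; "qpos": joint angles; "joint_vel": joint speeds; "effort": joint torques, N m; "ee_pos": TCP position; "ee_rot": TCP orientation; "contact_force": force on the tool from outside, world axes, zero at the start; "moment": the same for the moment, N m; "grip_width": finger opening in m.
Only numpy, scipy, OpenCV 4.12 (cv2) and the standard library are available. Lean on these libraries where they do the work, as an engineer would, in place of code of your own. Each camera call takes 0.05 s, during which the arm holds its last target.

TASK

Lock up the small steel strongbox on the bench with the fingertips alone, gripping and lifting nothing: push its open lid down fully shut, then hold the long spring catch along the front of its deck down with one fingertip while the other fingertip pushes the bolt's knob all the way across, over the lid's tongue and into the keeper. Then draw the fingers away so that the catch springs back up and locks the bolt. Leave the tools round the box, and the things in it, where they are.

Things in the scene. Friction and masses are not known exactly. Their poses are not given: they have to be found in the camera images.
- strongbox: grey steel box fixed to the bench, 180 mm wide (y), 170 deep (x), 60 high. Origin on the bench, 90 mm behind its front face, mid-width; x from front to back, y to the left seen from its front, z up. The front 72 mm of its top is a fixed deck 60 mm high, carrying a flat sliding bolt along y and, along its front edge, a long spring catch. Behind it is the hinged lid. World yaw within 0.3 rad of 0.
- lid (a joint): lid hinge: 0 = shut, grows as it opens (rad), starts ajar. Stiff: stays where left, 1 to 4 N near its edge moves it. Sheet 96 mm deep, 184 wide. Its steel tongue (16 mm wide, at y = 33..49 mm of the strongbox, 41 mm forward of the edge) lies on the deck when shut. The bolt passes over the tongue only if the lid is right down; a bolt already across keeps the lid from shutting.
- lid_edge (a point): middle of the lid's free front edge, on its outer (upper) face; moves with the lid. 98 mm from the hinge line; when shut it lies at x = -17 mm, y = 0 of the strongbox, 60 mm above the bench. The lid's inner face is lined with a black rubber sheet (lid_lining); it is pushed shut on its outer face, not held from inside.
- lid_hinge (a point): middle of the lid's hinge line, at x = 81 mm, y = 0 of the strongbox, 58 mm above the bench; the line runs along the strongbox's y.
- bolt (a joint): bolt slide along the strongbox's +y: 0 = drawn back (start), 0.030 m = fully across on its stop, its end 8 mm inside the keeper. Stays where left, moves with about 2 N. A flat bar, top 11 mm above the deck, with two notches in its front edge: the catch's tooth blocks it at either end unless the catch is down.
- knob_top (a point): top centre of the bolt's knob, an upright steel post 12 mm in diameter and 19 mm high on the bar, top 30 mm above the deck (90 mm above the bench); moves with the bolt. Starts at x = -40, y = -21 mm of the strongbox. On its -y side only the flat bar (11 mm above the deck) lies in its line for 30 mm.
- catch (a joint): downward travel of the spring catch: 0 = up (locking), 0.0075 m = fully down on its stop. Its tooth leaves the bolt's notch at 0.004 m. The spring takes about 3 N to start, 6 N fully down. Let go, it springs up only if a notch stands over the tooth (bolt at 0, or within 1.5 mm of 0.030 m).
- catch_top (a point): middle of the top of the catch, a dark steel bar 90 mm long (along the strongbox's y), 20 wide, 8 thick; pressing anywhere along it lowers it level. Its top is 22 mm above the deck when up (82 mm above the bench), 14.5 mm fully down. At x = -76, y = -23 mm of the strongbox: its centre line is 36 mm in front of the knob's.
- ring_box: dark brown ring box 56x54x42 mm standing loose in the left (+y) half of the strongbox; origin at the centre of its underside. To be left alone.
- chasing_hammer: chasing hammer with wooden handle, 208 mm long (its y), 69 mm over the head, 27 mm high, lying to the left of the box; origin under its middle. Bystander.
- side_cutters: side cutters with black handles, 118 mm long (its y), 51 mm wide, 11 mm high, lying in front of the box; origin under its middle. Bystander.
- ring_clamp: wooden ring clamp, 148 mm long (its y), 28 mm thick, lying at the right of the bench; origin under its middle. Bystander.
- loupe: small folding loupe 24x32x19 mm lying between the ring boxes in the strongbox; origin under its middle. To be left alone.
- keeper (a point): top centre of the steel staple (12 mm along y, 14 mm above the deck) that the bolt's end enters, at x = -43, y = 57 mm of the strongbox. Two staples like it guide the bolt, at y = -67..-57 and 17..27 mm; all span x = -56..-30 mm, and have small feet.
- ring_box_2: second dark brown ring box, the same, loose in the right (-y) half of the strongbox; origin at the centre of its underside. To be left alone.
- wax_lump: lump of beeswax 41x50x19 mm lying in front of the box; origin under its middle. Bystander.

How it is judged:
By the outcome, as a careful person would: the job done as asked, in the order asked, and still so for the second after the job is handed in, with the robot touching nothing.
It also fails if it takes over 43 s, if anything falls off the work surface, if the arm or the gripper's body presses on something with over 40 N, if the wrist force passes 120 N, or if a joint passes its speed limit or range.

## Working session

There is one attempt and no reset: what is moved stays moved. The work goes in short steps, Python scripts to look and compute and a tool call to move; the robot and the scene stay as the last step left them, time stands still between calls to the robot, and variables do not carry over. Pictures are saved under pics/ and viewed, and the job is handed in when it is done.

Besides the shell and the picture viewer there is one more tool, called after ">>>" as name(argument=value, ...), one argument or row to a line, values as JSON. jog_arm: Moves the arm, as the interface text tells. Its arguments: {"type":"object","properties":{"commands":{"type":"array"},"squeeze":{"type":"number"}},"required":["commands"]}

```bash
ls; mkdir -p pics; python3 - <<'E'
from cell import telemetry, optics, ticket, manip
import cv2,numpy as np
print(telemetry.state()); print(manip.tips_ahead)
for n in ("scene","side"):
    im=optics.capture(n); cv2.imwrite(f"pics/{n}0.png",im[:,:,::-1]); print(n,optics.calibration(n))
E
```

```text
pics
{'clock': 0.0, 'qpos': array([-1.30512138e+00,  8.79925597e-02,  1.37229382e+00, -2.32164979e-05,
        1.68361162e+00, -1.03089477e-01]), 'joint_vel': array([-0.00064207, -0.00067977,  0.00085213, -0.00029603, -0.00072568,
        0.00060626]), 'effort': array([-4.64074492e-04, -3.51868486e+01, -3.13271677e+01, -2.04208523e-04,
        1.08691570e-02,  4.16608998e-06]), 'ee_pos': array([ 0.19812933, -0.51258636,  0.25509847]), 'ee_rot': array([-0.37697785,  2.02253909, -2.01782107]), 'contact_force': array([-0.31521499,  0.20724568,  0.21952255]), 'moment': array([ 0.0061739 , -0.00473041, -0.00952961]), 'grip_width': 0.08530122707355402}
0.025
scene {'fx': 529.5533816935691, 'fy': 529.5533816935691, 'cx': 275.38443591365314, 'cy': 214.41228499751983, 'eye': array([0.0590341 , 0.9160681 , 0.98290134]), 'rotation': array([ 0.2603803 , -0.92818778, -2.44141786])}
side {'fx': 464.9033990798553, 'fy': 464.9033990798553, 'cx': 279.84789442113254, 'cy': 201.90821858231817, 'eye': array([ 0.54120476, -0.52072496,  0.59225394]), 'rotation': array([0.97154296, 0.01810053, 0.05756574])}
```

View pics/scene0.png

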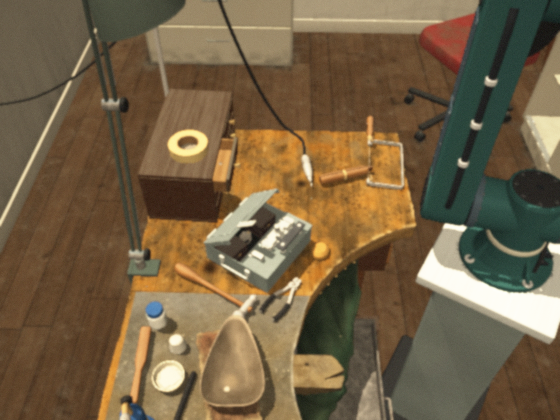

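View pics/side0.png

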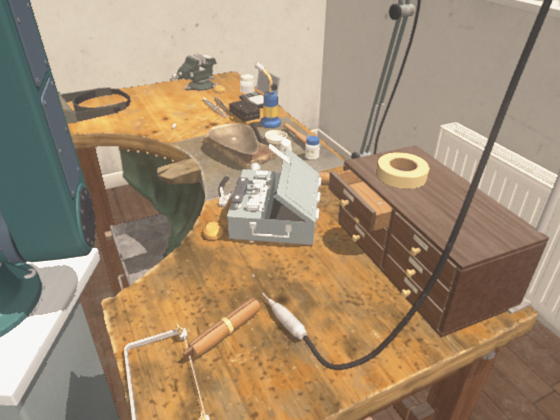

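```bash
python3 - <<'E'
import cv2
a=cv2.imread("pics/scene0.png")[180:300,190:330]; cv2.imwrite("pics/c1.png",cv2.resize(a,None,fx=5,fy=5,interpolation=cv2.INTER_CUBIC))
a=cv2.imread("pics/side0.png")[140:250,210:350]; cv2.imwrite("pics/c2.png",cv2.resize(a,None,fx=5,fy=5,interpolation=cv2.INTER_CUBIC))
E
```

```text
(no output)
```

View pics/c1.png

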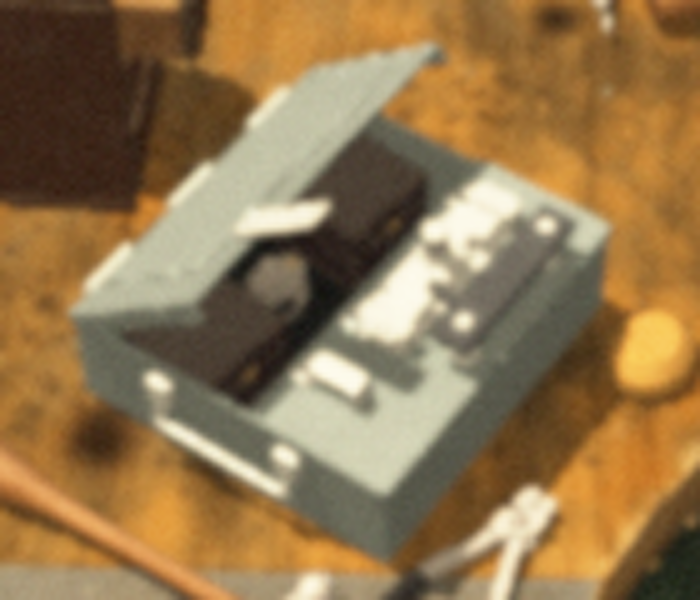

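View pics/c2.png

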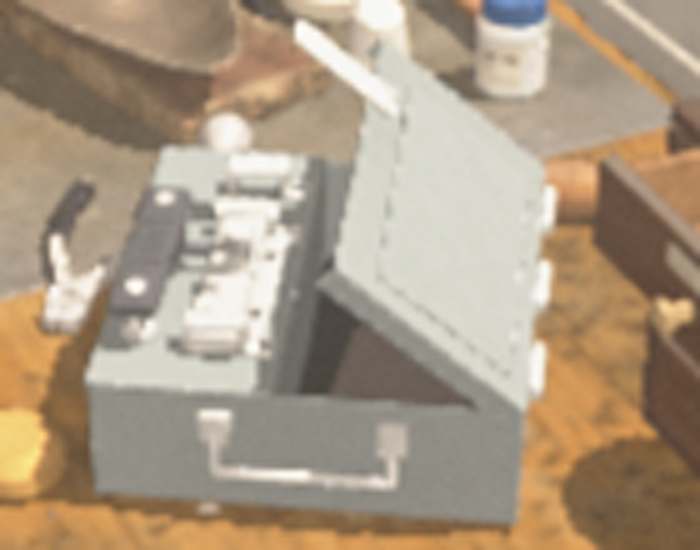

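```bash
cat > h.py <<'E'
import numpy as np,cv2
from scipy.spatial.transform import Rotation as R
from cell import telemetry, optics, manip
def ray(cal,u,v):
    d=np.array([(u-cal["cx"])/cal["fx"],-(v-cal["cy"])/cal["fy"],-1.]); return R.from_rotvec(cal["rotation"]).apply(d)
def onz(cal,u,v,z):
    d=ray(cal,u,v); return cal["eye"]+d*(z-cal["eye"][2])/d[2]
def proj(cal,P):
    p=R.from_rotvec(cal["rotation"]).inv().apply(np.asarray(P)-cal["eye"]); return np.array([cal["cx"]+cal["fx"]*p[...,0]/-p[...,2], cal["cy"]+cal["fy"]*p[...,1]/p[...,2]]).T
def tri(c1,p1,c2,p2):
    A=[];b=[]
    for c,p in((c1,p1),(c2,p2)):
        d=ray(c,*p);d/=np.linalg.norm(d);M=np.eye(3)-np.outer(d,d);A.append(M);b.append(M@c["eye"])
    A=np.vstack(A);b=np.hstack(b);x=np.linalg.lstsq(A,b,rcond=None)[0];return x,np.linalg.norm(A@x-b)
E
python3 - <<'E'
from h import *
s=optics.calibration("scene");d=optics.calibration("side")
np.set_printoptions(precision=4,suppress=True)
S=lambda a,b:(190+a/5,180+b/5)
D=lambda a,b:(210+a/5,140+b/5)
for n,p in dict(FL=(388,495),FR=(610,228),BL=(75,315)).items(): print("scene",n,onz(s,*S(*p),.06))
for n,p in dict(FL=(165,148),FR=(88,383),BR=(525,405)).items(): print("side",n,onz(d,*D(*p),.06))
print("FL",tri(s,S(388,495),d,D(165,148))); print("FR",tri(s,S(610,228),d,D(88,383)))
print("catch",onz(s,*S(505,280),.082),onz(d,*D(148,250),.082))
# lid edge corners: right front corner on scene (435,50) ; side (325,280)
print("lidR",tri(s,S(435,50),d,D(325,280)))
print("lidL",tri(s,S(200,320),d,D(380,45)))
E
```

```text
scene FL [0.406  0.3809 0.06  ]
scene FR [0.3983 0.2028 0.06  ]
scene BL [0.5759 0.3725 0.06  ]
side FL [0.412  0.3806 0.06  ]
side FR [0.4043 0.1999 0.06  ]
side BR [0.5733 0.1977 0.06  ]
FL (array([0.4093, 0.3807, 0.0589]), np.float64(0.0039304997720308165))
FR (array([0.4015, 0.2016, 0.0579]), np.float64(0.003454861596398212))
catch [0.4149 0.2703 0.082 ] [0.4205 0.2621 0.082 ]
lidR (array([0.4969, 0.1948, 0.116 ]), np.float64(0.0008039921031582985))
lidL (array([0.5041, 0.3794, 0.1148]), np.float64(0.0062778675290180936))
```

```bash
python3 - <<'E'
from h import *
np.set_printoptions(precision=4,suppress=True)
st=telemetry.state(); M=R.from_rotvec(st["ee_rot"]).as_matrix(); print(M)
w=optics.calibration("wrist"); print(w); 
print("cam in tool",M.T@(w["eye"]-st["ee_pos"])); print(M.T@R.from_rotvec(w["rotation"]).as_matrix())
yaw=-.042
cx,sx=np.cos(yaw),np.sin(yaw)
for s in(1,-1):
  z=s*np.array([cx,sx,0]);y=np.array([0,0,-1.]);x=np.cross(y,z)
  T=np.array([x,y,z]).T
  print(s,R.from_matrix(M.T@T).as_rotvec(), "joint", st["qpos"][[0,5]])
  print("shift cm",M.T@(np.array([0.495,0.287,0.30])-st["ee_pos"])*100)
s=optics.calibration("scene");print("lamp base",onz(s,143,268,0))
E
```

```text
[[-0.9328 -0.0005  0.3605]
 [-0.3605  0.002  -0.9328]
 [-0.0002 -1.     -0.0021]]
{'fx': 376.5443043261562, 'fy': 376.5443043261562, 'cx': 282.2908508307904, 'cy': 200.66153352109558, 'eye': array([ 0.2628, -0.4889,  0.3723]), 'rotation': array([-0.2426,  0.1666, -1.1936])}
cam in tool [-0.0689 -0.117   0.0009]
[[-0.0002 -0.9618 -0.2737]
 [-0.0018  0.2737 -0.9618]
 [ 1.      0.0003 -0.0018]]
1 [ 0.0017 -1.16   -0.0014] joint [-1.3051 -0.1031]
shift cm [-56.5143  -4.3345 -63.894 ]
-1 [0.0016 1.9816 0.0019] joint [-1.3051 -0.1031]
shift cm [-56.5143  -4.3345 -63.894 ]
lamp base [0.6858 0.4698 0.    ]
```

>>> jog_arm(
  commands=[
    {"dx": -48.6, "dy": -2.4, "dz": -58.7, "wy": -1.16},
    {"dx": -48.6, "dy": -2.4, "dz": -58.7, "wy": -1.16},
    {"dx": -48.6, "dy": -2.4, "dz": -58.7, "wy": -1.16},
    {"dx": -48.6, "dy": -2.4, "dz": -58.7, "wy": -1.16},
    {"dx": -48.6, "dy": -2.4, "dz": -58.7, "wy": -1.16},
    {"dx": -48.6, "dy": -2.4, "dz": -58.7, "wy": -1.16},
    {"dx": -48.6, "dy": -2.4, "dz": -58.7, "wy": -1.16},
    {"dx": -48.6, "dy": -2.4, "dz": -58.7, "wy": -1.16},
    {"dx": -48.6, "dy": -2.4, "dz": -58.7, "wy": -1.16},
    {"dx": -48.6, "dy": -2.4, "dz": -58.7, "wy": -1.16},
    {"dx": -48.6, "dy": -2.4, "dz": -58.7, "wy": -1.16},
    {"dx": -48.6, "dy": -2.4, "dz": -58.7, "wy": -1.16},
  ],
)

```text
validation failed for argument at $.co...
```

```bash
cat >> h.py <<'E'
def goto(P,yaw,tilt=0,off=0):
    st=telemetry.state();M=R.from_rotvec(st["ee_rot"]).as_matrix()
    c,s=np.cos(yaw),np.sin(yaw)
    T=np.array([[s,-c,0],[0,0,-1.],[c,s,0]]).T
    T=T@R.from_rotvec([tilt,0,0]).as_matrix()
    print("pos",st["ee_pos"],"t",st["clock"],"shift",np.round(M.T@(np.array(P)-st["ee_pos"])*100,2),"w",np.round(R.from_matrix(M.T@T).as_rotvec(),4))
E
python3 - <<'E'
from h import *
goto([.44,.21,.28],-.042)
E
```

```text
pos [ 0.1981716  -0.51262285  0.25520599] t 0.1 shift [-48.61  -2.35 -58.69] w [ 0.0017 -1.16   -0.0014]
```

>>> jog_arm(
  commands=[
    {"dx": -48.6, "dy": -2.4, "dz": -58.7, "wx": 0, "wy": -1.16, "wz": 0, "gripper": -1},
    {"dx": -48.6, "dy": -2.4, "dz": -58.7, "wx": 0, "wy": -1.16, "wz": 0, "gripper": -1},
  ],
)

```text
clock: 0.27
ee_pos: [0.2242, -0.4339, 0.2567]
ee_rot: [-0.599, 1.87, -1.862]
contact_force: [0.7, 1.5, 0.4]
grip_width: 0.0854
```

```bash
python3 - <<'E'
from h import *
goto([.44,.21,.28],-.042)
E
```

```text
pos [ 0.22419679 -0.43385876  0.2566808 ] t 0.2667 shift [-55.04  -2.1  -39.78] w [ 0.0032 -0.9072 -0.003 ]
```

>>> jog_arm(
  commands=[
    {"dx": -55, "dy": -2.1, "dz": -39.8, "wx": 0, "wy": -0.907, "wz": 0, "gripper": 0.49},
    {"dx": -55, "dy": -2.1, "dz": -39.8, "wx": 0, "wy": -0.907, "wz": 0, "gripper": 0.49},
    {"dx": -55, "dy": -2.1, "dz": -39.8, "wx": 0, "wy": -0.907, "wz": 0, "gripper": 0.49},
    {"dx": -55, "dy": -2.1, "dz": -39.8, "wx": 0, "wy": -0.907, "wz": 0, "gripper": 0.49},
    {"dx": -55, "dy": -2.1, "dz": -39.8, "wx": 0, "wy": -0.907, "wz": 0, "gripper": 0.49},
    {"dx": -55, "dy": -2.1, "dz": -39.8, "wx": 0, "wy": -0.907, "wz": 0, "gripper": 0.49},
    {"dx": -55, "dy": -2.1, "dz": -39.8, "wx": 0, "wy": -0.907, "wz": 0, "gripper": 0.49},
    {"dx": -55, "dy": -2.1, "dz": -39.8, "wx": 0, "wy": -0.907, "wz": 0, "gripper": 0.49},
    {"dx": -55, "dy": -2.1, "dz": -39.8, "wx": 0, "wy": -0.907, "wz": 0, "gripper": 0.49},
    {"dx": -55, "dy": -2.1, "dz": -39.8, "wx": 0, "wy": -0.907, "wz": 0, "gripper": 0.49},
    {"dx": -55, "dy": -2.1, "dz": -39.8, "wx": 0, "wy": -0.907, "wz": 0, "gripper": 0.49},
    {"dx": -55, "dy": -2.1, "dz": -39.8, "wx": 0, "wy": -0.907, "wz": 0, "gripper": 0.49},
  ],
)

```text
clock: 1.27
ee_pos: [0.3844, 0.0417, 0.2743]
ee_rot: [-1.188, 1.242, -1.243]
contact_force: [1.6, -0.4, -0.6]
grip_width: 0.0216
```

```bash
python3 - <<'E'
from h import *
goto([.44,.21,.28],-.042)
E
```

```text
pos [0.38436632 0.04165274 0.27427729] t 1.2667 shift [-17.07  -0.57   4.8 ] w [-0.0005 -0.0028  0.0003]
```

>>> jog_arm(
  commands=[
    {"dx": -17, "dy": -0.6, "dz": 4.8, "wx": 0, "wy": 0, "wz": 0, "gripper": 0.49},
    {"dx": -17, "dy": -0.6, "dz": 4.8, "wx": 0, "wy": 0, "wz": 0, "gripper": 0.49},
    {"dx": -17, "dy": -0.6, "dz": 4.8, "wx": 0, "wy": 0, "wz": 0, "gripper": 0.49},
    {"dx": -17, "dy": -0.6, "dz": 4.8, "wx": 0, "wy": 0, "wz": 0, "gripper": 0.49},
    {"dx": -17, "dy": -0.6, "dz": 4.8, "wx": 0, "wy": 0, "wz": 0, "gripper": 0.49},
    {"dx": -17, "dy": -0.6, "dz": 4.8, "wx": 0, "wy": 0, "wz": 0, "gripper": 0.49},
    {"dx": -17, "dy": -0.6, "dz": 4.8, "wx": 0, "wy": 0, "wz": 0, "gripper": 0.49},
    {"dx": -17, "dy": -0.6, "dz": 4.8, "wx": 0, "wy": 0, "wz": 0, "gripper": 0.49},
  ],
)

```text
clock: 1.93
ee_pos: [0.4398, 0.206, 0.2801]
ee_rot: [-1.188, 1.243, -1.244]
contact_force: [0.1, 0.1, 0.3]
grip_width: 0.0219
```

```bash
python3 - <<'E'
from h import *
import pickle
st=telemetry.state(); c=optics.calibration("wrist"); im=optics.capture("wrist"); cv2.imwrite("pics/w1.png",im[:,:,::-1]); pickle.dump(c,open("w1.pkl","wb")); print(st["ee_pos"],st["joint_vel"])
E
```

```text
[0.43984008 0.20596703 0.28011557] [-0.01592981 -0.01569104  0.0025125   0.00041151 -0.00342156  0.00295094]
```

View pics/w1.png

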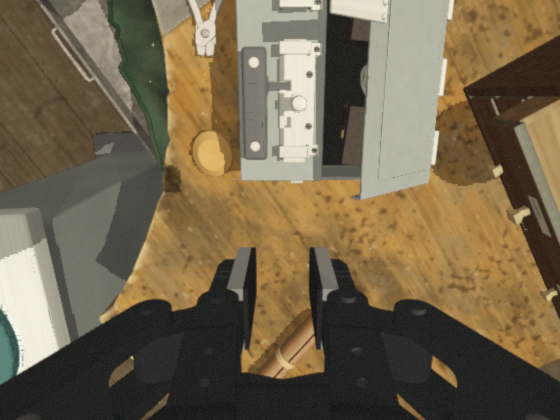

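```bash
python3 - <<'E'
import cv2,numpy as np
im=cv2.imread("pics/w1.png")
cv2.imwrite("pics/c3.png",cv2.resize(im[225:345,200:360],None,fx=5,fy=5,interpolation=cv2.INTER_CUBIC))
cv2.imwrite("pics/c4.png",cv2.resize(im[0:200,225:385],None,fx=3,fy=3,interpolation=cv2.INTER_CUBIC))
E
```

```text
(no output)
```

View pics/c3.png

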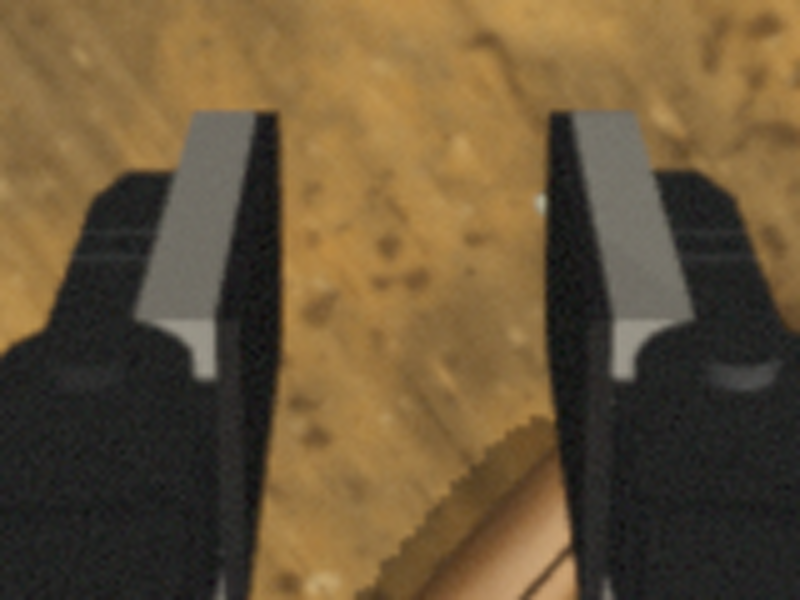

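View pics/c4.png

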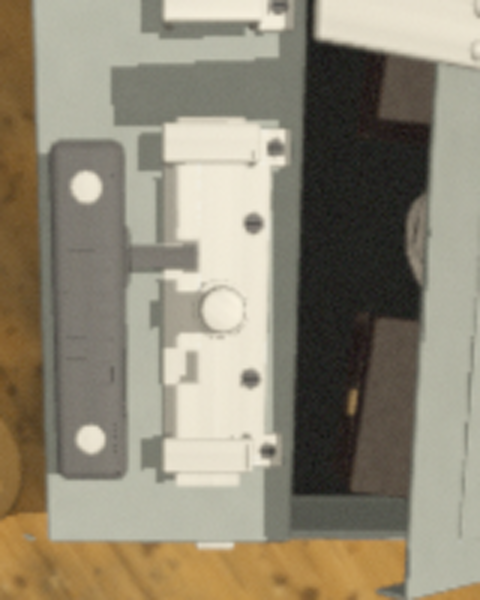

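```bash
python3 - <<'E'
from h import *
import pickle
np.set_printoptions(precision=4,suppress=True)
c=pickle.load(open("w1.pkl","rb"))
q=lambda a,b,z:onz(c,225+a/3,b/3,z)
k=q(222,308,.09); print("knob",k)
a=[q(50,142,.082),q(126,142,.082),q(127,477,.082),q(60,478,.082)]
print("catch corners",a)
t=q(87,186,.082);b=q(91,439,.082); print("screws",t,b,(t+b)/2,"yaw",np.arctan2(-(t-b)[0],(t-b)[1]))
f1=q(48,541,.06);f0=q(36,0,.06);print("FR",f1,f0,"yaw",np.arctan2(-(f0-f1)[0],(f0-f1)[1]))
for y in(-.042,-.03,-.05):
  Rz=R.from_euler('z',y)
  print(y,"origin from knob",k-Rz.apply([-.04,-.021,.09]),"catch",(t+b)/2-Rz.apply([-.076,-.023,.082]),"FR",f1-Rz.apply([-.09,-.09,.06]))
E
```

```text
knob [0.4558 0.266  0.09  ]
catch corners [array([0.4129, 0.3096, 0.082 ]), array([0.4326, 0.3087, 0.082 ]), array([0.4279, 0.221 , 0.082 ]), array([0.4091, 0.2216, 0.082 ])]
screws [0.4218 0.2984 0.082 ] [0.4185 0.2321 0.082 ] [0.4202 0.2653 0.082 ] yaw -0.04983795459556163
FR [0.4016 0.1987 0.06  ] [0.4097 0.3477 0.06  ] yaw -0.05453217777153627
-0.042 origin from knob [0.4967 0.2853 0.    ] catch [0.4971 0.2851 0.    ] FR [0.4953 0.2849 0.    ]
-0.03 origin from knob [0.4964 0.2858 0.    ] catch [0.4968 0.286  0.    ] FR [0.4943 0.286  0.    ]
-0.05 origin from knob [0.4968 0.285  0.    ] catch [0.4972 0.2844 0.    ] FR [ 0.496   0.2841 -0.    ]
```

```bash
cat >> h.py <<'E'
def box(x,y,z,o=(.4967,.2848),yaw=-.05): return R.from_euler('z',yaw).apply([x,y,z])+[o[0],o[1],0]
E
python3 - <<'E'
from h import *
goto(box(.014,-.005,.15),-.05)
E
```

```text
pos [0.43987038 0.20573387 0.28031661] t 1.9833 shift [-7.67 13.02  6.71] w [0.0002 0.0031 0.0008]
```

>>> jog_arm(
  commands=[
    {"dx": -7.67, "dy": 3, "dz": 6.7, "wx": 0, "wy": 0.003, "wz": 0, "gripper": 1},
    {"dx": -7.67, "dy": 3, "dz": 6.7, "wx": 0, "wy": 0.003, "wz": 0, "gripper": 1},
    {"dx": -7.67, "dy": 6, "dz": 6.7, "wx": 0, "wy": 0.003, "wz": 0, "gripper": 1},
    {"dx": -7.67, "dy": 9, "dz": 6.7, "wx": 0, "wy": 0.003, "wz": 0, "gripper": 1},
    {"dx": -7.67, "dy": 12, "dz": 6.7, "wx": 0, "wy": 0.003, "wz": 0, "gripper": 1},
    {"dx": -7.67, "dy": 13, "dz": 6.7, "wx": 0, "wy": 0.003, "wz": 0, "gripper": 1},
    {"dx": -7.67, "dy": 13, "dz": 6.7, "wx": 0, "wy": 0.003, "wz": 0, "gripper": 1},
    {"dx": -7.67, "dy": 13, "dz": 6.7, "wx": 0, "wy": 0.003, "wz": 0, "gripper": 1},
  ],
)

```text
clock: 2.65
ee_pos: [0.5109, 0.2798, 0.1514]
ee_rot: [-1.185, 1.245, -1.246]
contact_force: [-0.1, 0.3, 1.4]
grip_width: -0.0003
```

```bash
python3 - <<'E'
from h import *
goto(box(.014,-.005,.09),-.05)
for n in("side","wrist"):
  im=optics.capture(n); cv2.imwrite(f"pics/{n}2.png",im[:,:,::-1])
E
```

```text
pos [0.51093209 0.27976655 0.15144461] t 2.65 shift [ 0.07  6.14 -0.05] w [-0.001   0.0005 -0.0002]
```

View pics/side2.png

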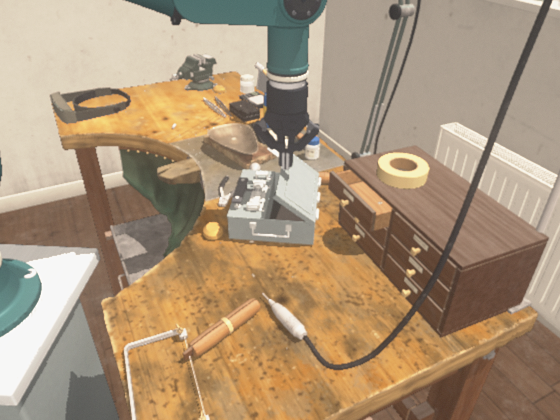

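View pics/wrist2.png

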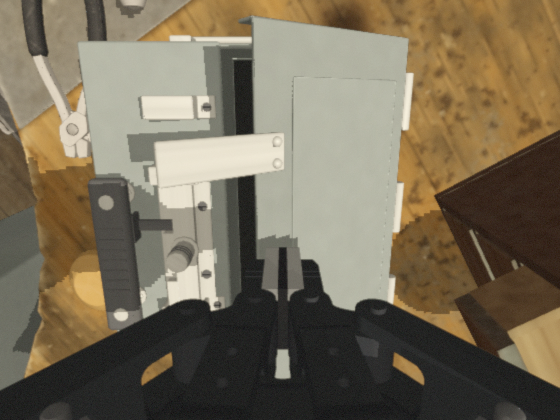

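>>> jog_arm(
  commands=[
    {"dx": 0, "dy": 1.0, "dz": 0, "wx": 0, "wy": 0, "wz": 0, "gripper": 1},
    {"dx": 0, "dy": 1.6, "dz": 0, "wx": 0, "wy": 0, "wz": 0, "gripper": 1},
    {"dx": 0, "dy": 2.2, "dz": 0, "wx": 0, "wy": 0, "wz": 0, "gripper": 1},
    {"dx": 0, "dy": 2.8, "dz": 0, "wx": 0, "wy": 0, "wz": 0, "gripper": 1},
    {"dx": 0, "dy": 3.4, "dz": 0, "wx": 0, "wy": 0, "wz": 0, "gripper": 1},
    {"dx": 0, "dy": 4.0, "dz": 0, "wx": 0, "wy": 0, "wz": 0, "gripper": 1},
    {"dx": 0, "dy": 4.5, "dz": 0, "wx": 0, "wy": 0, "wz": 0, "gripper": 1},
    {"dx": 0, "dy": 5.0, "dz": 0, "wx": 0, "wy": 0, "wz": 0, "gripper": 1},
    {"dx": 0, "dy": 5.4, "dz": 0, "wx": 0, "wy": 0, "wz": 0, "gripper": 1},
    {"dx": 0, "dy": 5.8, "dz": 0, "wx": 0, "wy": 0, "wz": 0, "gripper": 1},
    {"dx": 0, "dy": 6.0, "dz": 0, "wx": 0, "wy": 0, "wz": 0, "gripper": 1},
    {"dx": 0, "dy": 6.0, "dz": 0, "wx": 0, "wy": 0, "wz": 0, "gripper": 1},
  ],
)

```text
clock: 3.75
ee_pos: [0.5103, 0.2806, 0.0896]
ee_rot: [-1.187, 1.245, -1.245]
contact_force: [0.4, -0.4, 0.2]
grip_width: 0.0002
```

>>> jog_arm(
  commands=[
    {"dx": 0, "dy": 0.2, "dz": 0, "wx": 0, "wy": 0, "wz": 0, "gripper": 1},
    {"dx": 0, "dy": 0.4, "dz": 0, "wx": 0, "wy": 0, "wz": 0, "gripper": 1},
    {"dx": 0, "dy": 0.4, "dz": 0, "wx": 0, "wy": 0, "wz": 0, "gripper": 1},
  ],
)

```text
clock: 4.0
ee_pos: [0.5106, 0.2807, 0.0861]
ee_rot: [-1.186, 1.244, -1.245]
contact_force: [0.4, 0.4, -0.1]
grip_width: 0.0003
```

```bash
python3 - <<'E'
from h import *
for n in("side","wrist"):
  im=optics.capture(n); cv2.imwrite(f"pics/{n}3.png",im[:,:,::-1])
a=cv2.imread("pics/side3.png")[120:250,200:350]; cv2.imwrite("pics/c5.png",cv2.resize(a,None,fx=4,fy=4,interpolation=cv2.INTER_CUBIC))
E
```

```text
(no output)
```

View pics/c5.png

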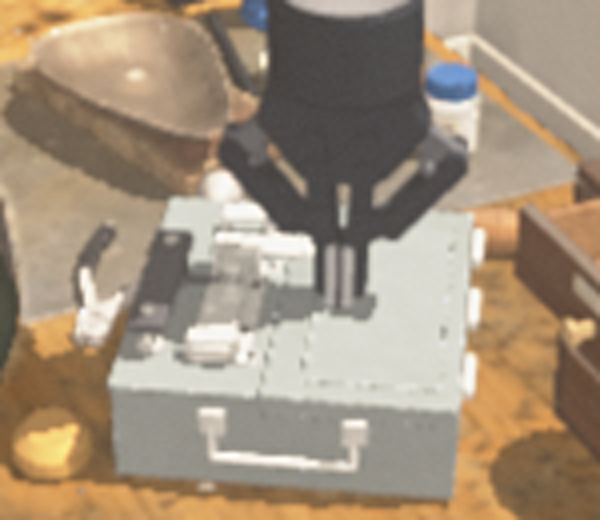

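View pics/wrist3.png

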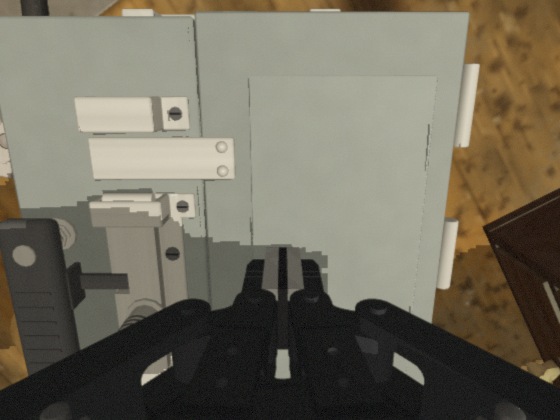

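>>> jog_arm(
  commands=[
    {"dx": 0, "dy": 0.2, "dz": 0, "wx": 0, "wy": 0, "wz": 0, "gripper": 1},
    {"dx": 0, "dy": 0.3, "dz": 0, "wx": 0, "wy": 0, "wz": 0, "gripper": 1},
    {"dx": 0, "dy": 0.3, "dz": 0, "wx": 0, "wy": 0, "wz": 0, "gripper": 1},
  ],
)

```text
clock: 4.35
ee_pos: [0.5109, 0.2808, 0.0854]
ee_rot: [-1.185, 1.244, -1.245]
contact_force: [-2.5, -1.5, 8.2]
grip_width: -0.0001
```

>>> jog_arm(
  commands=[
    {"dx": 0, "dy": 0.2, "dz": 0, "wx": 0, "wy": 0, "wz": 0, "gripper": 1},
    {"dx": 0, "dy": 0.4, "dz": 0, "wx": 0, "wy": 0, "wz": 0, "gripper": 1},
    {"dx": 0, "dy": 0.4, "dz": 0, "wx": 0, "wy": 0, "wz": 0, "gripper": 1},
  ],
)

```text
clock: 4.6
ee_pos: [0.511, 0.2809, 0.0852]
ee_rot: [-1.184, 1.243, -1.245]
contact_force: [-9.1, -4.5, 22.5]
grip_width: -0.0
```

>>> jog_arm(
  commands=[
    {"dx": 0, "dy": -2, "dz": 0, "wx": 0, "wy": 0, "wz": 0, "gripper": 1},
    {"dx": 0, "dy": -5, "dz": 0, "wx": 0, "wy": 0, "wz": 0, "gripper": 1},
    {"dx": 0, "dy": -8, "dz": 0, "wx": 0, "wy": 0, "wz": 0, "gripper": 0.32},
    {"dx": 0, "dy": -8, "dz": 0, "wx": 0, "wy": 0, "wz": 0, "gripper": 0.32},
    {"dx": 0, "dy": -8, "dz": 0, "wx": 0, "wy": 0, "wz": 0, "gripper": 0.32},
  ],
)

```text
clock: 5.02
ee_pos: [0.512, 0.2813, 0.1625]
ee_rot: [-1.18, 1.241, -1.245]
contact_force: [-0.3, -0.2, -0.8]
grip_width: 0.0286
```

```bash
python3 - <<'E'
from h import *
goto(box(-.060,-.043,.13),-.05,0.1)
E
```

```text
pos [0.51202704 0.28134747 0.16250535] t 5.0167 shift [ 4.03  3.2  -7.57] w [ 0.0942  0.0018 -0.0028]
```

>>> jog_arm(
  commands=[
    {"dx": 4.0, "dy": 0, "dz": -4, "wx": 0.05, "wy": 0, "wz": 0, "gripper": 0.32},
    {"dx": 4.0, "dy": 0, "dz": -7.6, "wx": 0.095, "wy": 0.002, "wz": -0.003, "gripper": 0.32},
    {"dx": 4.0, "dy": 2, "dz": -7.6, "wx": 0.095, "wy": 0.002, "wz": -0.003, "gripper": 0.32},
    {"dx": 4.0, "dy": 3.2, "dz": -7.6, "wx": 0.095, "wy": 0.002, "wz": -0.003, "gripper": 0.32},
    {"dx": 4.0, "dy": 3.2, "dz": -7.6, "wx": 0.095, "wy": 0.002, "wz": -0.003, "gripper": 0.32},
    {"dx": 4.0, "dy": 3.2, "dz": -7.6, "wx": 0.095, "wy": 0.002, "wz": -0.003, "gripper": 0.32},
    {"dx": 4.0, "dy": 3.2, "dz": -7.6, "wx": 0.095, "wy": 0.002, "wz": -0.003, "gripper": 0.32},
  ],
)

```text
clock: 5.6
ee_pos: [0.4332, 0.2445, 0.1274]
ee_rot: [-1.119, 1.172, -1.293]
contact_force: [0.9, 0.4, -0.2]
grip_width: 0.029
```

```bash
python3 - <<'E'
from h import *
import pickle
goto(box(-.060,-.043,.13),-.05,0.1)
c=optics.calibration("wrist");pickle.dump(c,open("w4.pkl","wb"))
for n in("wrist","side"):
  im=optics.capture(n); cv2.imwrite(f"pics/{n}4.png",im[:,:,::-1])
a=cv2.imread("pics/wrist4.png")[180:350,190:370]; cv2.imwrite("pics/c6.png",cv2.resize(a,None,fx=4,fy=4,interpolation=cv2.INTER_CUBIC))
a=cv2.imread("pics/side4.png")[130:250,200:350]; cv2.imwrite("pics/c7.png",cv2.resize(a,None,fx=4,fy=4,interpolation=cv2.INTER_CUBIC))
E
```

```text
pos [0.43318263 0.24452854 0.12740315] t 5.6 shift [-0.04 -0.25  0.17] w [0.005  0.     0.0031]
```

View pics/wrist4.png

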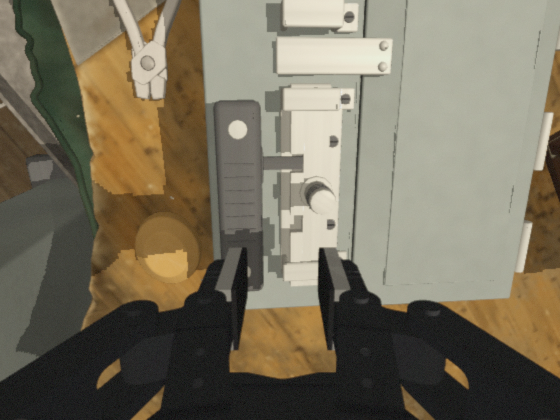

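View pics/c6.png

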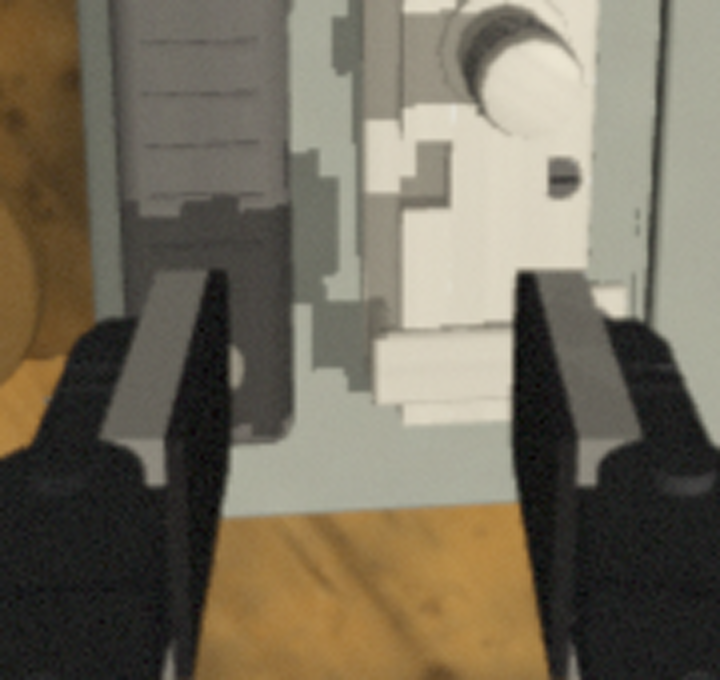

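View pics/c7.png

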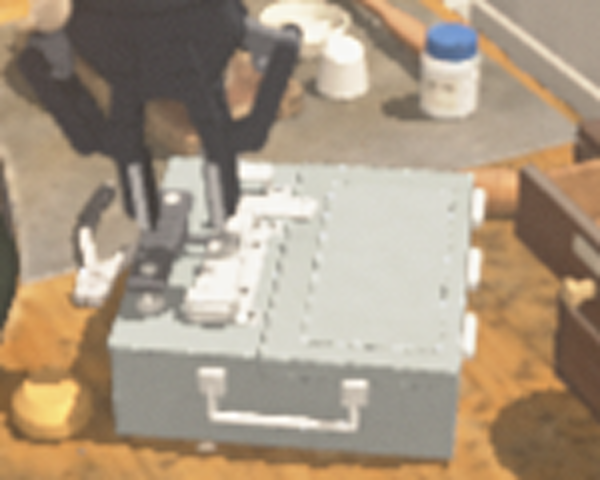

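```bash
python3 - <<'E'
from h import *
import pickle
np.set_printoptions(precision=4,suppress=True)
c=pickle.load(open("w4.pkl","rb")); st=telemetry.state(); print(st["ee_pos"],st["qpos"])
M=R.from_rotvec(st["ee_rot"]).as_matrix()
B=R.from_euler('z',-.05)
tobox=lambda P:B.inv().apply(np.asarray(P)-[.4967,.2848,0])
k=onz(c,322.5,202.5,.09); print("knob box",tobox(k))
print("screw far",tobox(onz(c,237.5,129.5,.082)))
for n,t in dict(knobtip=[-.011,.0245,.018],catchtip=[-.011,.0245,-.018]).items():
  P=st["ee_pos"]+M@np.array(t); print(n,tobox(P),proj(c,P))
# tip near-edge ray at tip height
for u,v in((190+517/4,180+272/4),(190+580/4,248),(190+228/4,248),(190+152/4,248)): 
  print(tobox(onz(c,u,v,.104)))
E
```

```text
[0.4337 0.2447 0.1281] [ 0.4278 -0.0177  1.7401 -0.0477  1.3352  0.4873]
knob box [-0.0404 -0.0207  0.09  ]
screw far [-0.076  0.01   0.082]
knobtip [-0.0406 -0.0323  0.1054] [328.6431 240.932 ]
catchtip [-0.0765 -0.0323  0.1019] [238.9759 240.8705]
[-0.0441 -0.0358  0.104 ]
[-0.0376 -0.0361  0.104 ]
[-0.0733 -0.0346  0.104 ]
[-0.0808 -0.0343  0.104 ]
```

>>> jog_arm(
  commands=[
    {"dx": 0, "dy": 0.8, "dz": -0.08, "wx": 0, "wy": 0, "wz": 0, "gripper": 0.32},
    {"dx": 0, "dy": 1.5, "dz": -0.15, "wx": 0, "wy": 0, "wz": 0, "gripper": 0.32},
    {"dx": 0, "dy": 2.0, "dz": -0.2, "wx": 0, "wy": 0, "wz": 0, "gripper": 0.32},
    {"dx": 0, "dy": 2.3, "dz": -0.23, "wx": 0, "wy": 0, "wz": 0, "gripper": 0.32},
    {"dx": 0, "dy": 2.3, "dz": -0.23, "wx": 0, "wy": 0, "wz": 0, "gripper": 0.32},
    {"dx": 0, "dy": 2.3, "dz": -0.23, "wx": 0, "wy": 0, "wz": 0, "gripper": 0.32},
  ],
)

```text
clock: 6.2
ee_pos: [0.4328, 0.2444, 0.1047]
ee_rot: [-1.119, 1.172, -1.293]
contact_force: [-0.6, -0.5, 3.2]
grip_width: 0.0289
```

>>> jog_arm(
  commands=[
    {"dx": 0, "dy": 0.15, "dz": -0.015, "wx": 0, "wy": 0, "wz": 0, "gripper": 0.32},
    {"dx": 0, "dy": 0.3, "dz": -0.03, "wx": 0, "wy": 0, "wz": 0, "gripper": 0.32},
    {"dx": 0, "dy": 0.3, "dz": -0.03, "wx": 0, "wy": 0, "wz": 0, "gripper": 0.32},
    {"dx": 0, "dy": 0.3, "dz": -0.03, "wx": 0, "wy": 0, "wz": 0, "gripper": 0.32},
  ],
)

```text
clock: 6.53
ee_pos: [0.4327, 0.2444, 0.1016]
ee_rot: [-1.118, 1.172, -1.293]
contact_force: [-1.3, -0.7, 5.1]
grip_width: 0.0292
```

```bash
python3 - <<'E'
from h import *
for i in range(3): st=telemetry.state();print(st["ee_pos"],st["contact_force"],st["moment"])
for n in("wrist","side"):
  im=optics.capture(n); cv2.imwrite(f"pics/{n}5.png",im[:,:,::-1])
st=telemetry.state();print(st["ee_pos"],st["contact_force"],st["moment"])
a=cv2.imread("pics/side5.png")[130:250,200:350]; cv2.imwrite("pics/c8.png",cv2.resize(a,None,fx=4,fy=4,interpolation=cv2.INTER_CUBIC))
E
```

```text
[0.43274106 0.24437357 0.10157367] [-1.26996546 -0.67389177  5.09478665] [-0.12839637  0.20275666 -0.01375042]
[0.43274106 0.24437357 0.10157367] [-1.26996546 -0.67389177  5.09478665] [-0.12839637  0.20275666 -0.01375042]
[0.43274106 0.24437357 0.10157367] [-1.26996546 -0.67389177  5.09478665] [-0.12839637  0.20275666 -0.01375042]
[0.43274136 0.24436113 0.10161426] [-1.04316365 -0.95545697  5.4177272 ] [-0.18065019  0.19146892 -0.03027136]
```

View pics/wrist5.png

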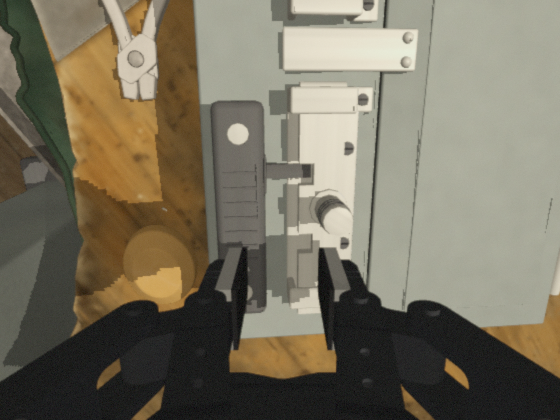

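View pics/c8.png

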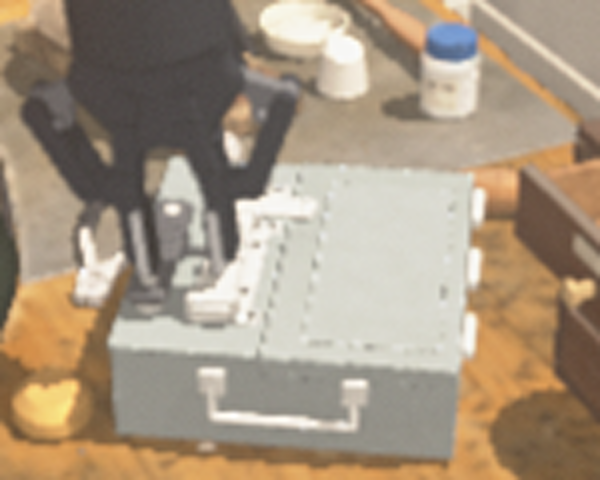

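>>> jog_arm(
  commands=[
    {"dx": -0.4, "dy": 0, "dz": 0, "wx": 0, "wy": 0, "wz": 0, "gripper": 0.32},
    {"dx": -0.8, "dy": 0, "dz": 0, "wx": 0, "wy": 0, "wz": 0, "gripper": 0.32},
    {"dx": -1.2, "dy": 0, "dz": 0, "wx": 0, "wy": 0, "wz": 0, "gripper": 0.32},
    {"dx": -1.5, "dy": 0, "dz": 0, "wx": 0, "wy": 0, "wz": 0, "gripper": 0.32},
    {"dx": -1.8, "dy": 0, "dz": 0, "wx": 0, "wy": 0, "wz": 0, "gripper": 0.32},
  ],
)

```text
clock: 7.05
ee_pos: [0.4337, 0.2606, 0.1014]
ee_rot: [-1.122, 1.17, -1.297]
contact_force: [-1.4, -6.6, 6.5]
grip_width: 0.0288
```

```bash
python3 - <<'E'
from h import *
st=telemetry.state();print(st["ee_pos"],st["contact_force"],st["moment"])
im=optics.capture("wrist"); cv2.imwrite(f"pics/w6.png",im[:,:,::-1])
E
```

```text
[0.43370895 0.26064329 0.10138006] [-1.42414087 -6.57146939  6.51447865] [-1.03268463  0.21360496 -0.05216638]
```

View pics/w6.png

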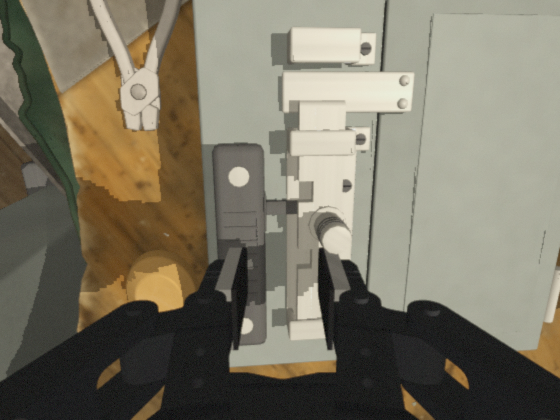

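>>> jog_arm(
  commands=[
    {"dx": -0.4, "dy": 0, "dz": 0, "wx": 0, "wy": 0, "wz": 0, "gripper": 0.32},
    {"dx": -0.8, "dy": 0, "dz": 0, "wx": 0, "wy": 0, "wz": 0, "gripper": 0.32},
    {"dx": -1.2, "dy": 0, "dz": 0, "wx": 0, "wy": 0, "wz": 0, "gripper": 0.32},
    {"dx": -1.5, "dy": 0, "dz": 0, "wx": 0, "wy": 0, "wz": 0, "gripper": 0.32},
    {"dx": -1.8, "dy": 0, "dz": 0, "wx": 0, "wy": 0, "wz": 0, "gripper": 0.32},
    {"dx": -1.8, "dy": 0, "dz": 0, "wx": 0, "wy": 0, "wz": 0, "gripper": 0.32},
  ],
)

```text
clock: 7.6
ee_pos: [0.4346, 0.2791, 0.1014]
ee_rot: [-1.121, 1.17, -1.296]
contact_force: [-0.9, -4.4, 6.7]
grip_width: 0.029
```

```bash
python3 - <<'E'
from h import *
st=telemetry.state();print(st["ee_pos"],st["contact_force"],st["moment"])
im=optics.capture("wrist"); cv2.imwrite(f"pics/w7.png",im[:,:,::-1])
E
```

```text
[0.43461288 0.27909666 0.10136985] [-0.9263727  -4.41272704  6.69171877] [-0.70332298  0.18623707 -0.03432223]
```

View pics/w7.png

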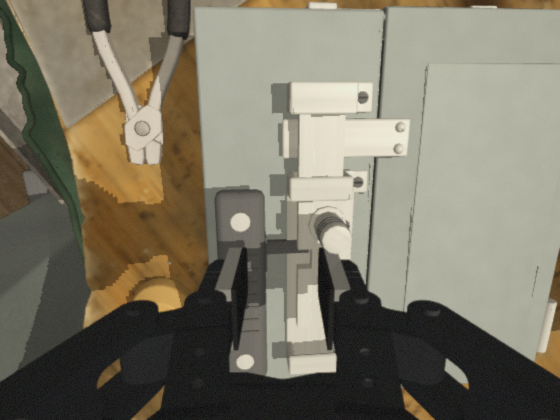

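>>> jog_arm(
  commands=[
    {"dx": -0.3, "dy": 0, "dz": 0, "wx": 0, "wy": 0, "wz": 0, "gripper": 0.32},
    {"dx": -0.5, "dy": 0, "dz": 0, "wx": 0, "wy": 0, "wz": 0, "gripper": 0.32},
    {"dx": -0.5, "dy": 0, "dz": 0, "wx": 0, "wy": 0, "wz": 0, "gripper": 0.32},
  ],
)

```text
clock: 7.9
ee_pos: [0.4348, 0.282, 0.1013]
ee_rot: [-1.125, 1.169, -1.3]
contact_force: [-2.2, -11.2, 8.2]
grip_width: 0.0292
```

>>> jog_arm(
  commands=[
    {"dx": -0.2, "dy": 0, "dz": 0, "wx": 0, "wy": 0, "wz": 0, "gripper": 0.32},
    {"dx": -0.3, "dy": 0, "dz": 0, "wx": 0, "wy": 0, "wz": 0, "gripper": 0.32},
    {"dx": -0.3, "dy": 0, "dz": 0, "wx": 0, "wy": 0, "wz": 0, "gripper": 0.32},
  ],
)

```text
clock: 8.15
ee_pos: [0.4347, 0.2824, 0.1013]
ee_rot: [-1.129, 1.167, -1.304]
contact_force: [-3.1, -17.5, 11.7]
grip_width: 0.0291
```

```bash
python3 - <<'E'
from h import *
import pickle
st=telemetry.state();print(st["ee_pos"],st["contact_force"],st["moment"])
c=optics.calibration("wrist");pickle.dump(c,open("w8.pkl","wb"))
im=optics.capture("wrist"); cv2.imwrite(f"pics/w8.png",im[:,:,::-1])
a=cv2.imread("pics/w8.png")[60:280,180:400]; cv2.imwrite("pics/c9.png",cv2.resize(a,None,fx=2.7,fy=2.7,interpolation=cv2.INTER_CUBIC))
E
```

```text
[0.43474315 0.2823924  0.1012933 ] [ -3.0537648  -17.49790561  11.67190136] [-2.8949925   0.312237   -0.50326471]
```

View pics/c9.png

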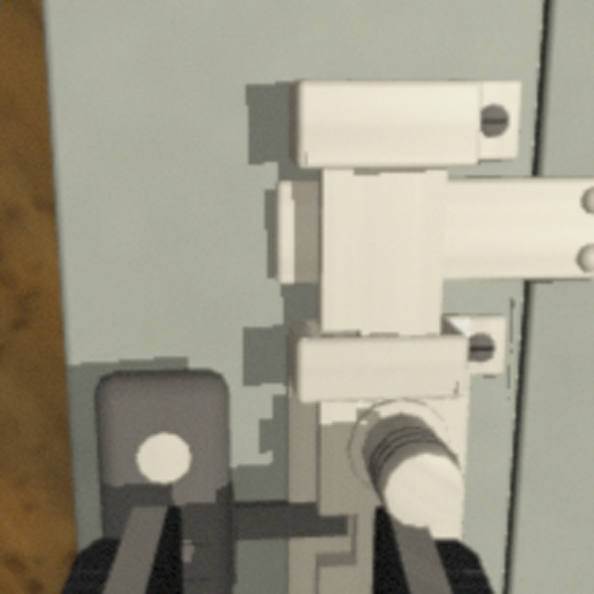

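```bash
python3 - <<'E'
from h import *
import pickle
c=pickle.load(open("w8.pkl","rb"))
print(R.from_euler('z',-.05).inv().apply(onz(c,337.4,241.5,.09)-[.4967,.2848,0]))
E
```

```text
[-0.04017491  0.0096697   0.09      ]
```

>>> jog_arm(
  commands=[
    {"dx": 0.35, "dy": 0, "dz": 0, "wx": 0, "wy": 0, "wz": 0, "gripper": 0.32},
    {"dx": 0.35, "dy": 0, "dz": 0, "wx": 0, "wy": 0, "wz": 0, "gripper": 0.32},
    {"dx": 0.35, "dy": -0.4, "dz": 0.04, "wx": 0, "wy": 0, "wz": 0, "gripper": 0.32},
    {"dx": 0.35, "dy": -0.8, "dz": 0.08, "wx": 0, "wy": 0, "wz": 0, "gripper": 0.32},
    {"dx": 0.35, "dy": -1.2, "dz": 0.12, "wx": 0, "wy": 0, "wz": 0, "gripper": 0.32},
    {"dx": 0.35, "dy": -2, "dz": 0.2, "wx": 0, "wy": 0, "wz": 0, "gripper": 0.32},
    {"dx": 0.35, "dy": -5, "dz": 0.5, "wx": 0, "wy": 0, "wz": 0, "gripper": 0.32},
    {"dx": 3, "dy": -8, "dz": 0.5, "wx": 0, "wy": 0, "wz": 0, "gripper": 0.32},
    {"dx": 6, "dy": -12, "dz": 0.5, "wx": 0, "wy": 0, "wz": 0, "gripper": 0.32},
    {"dx": 6, "dy": -14, "dz": 0.5, "wx": 0, "wy": 0, "wz": 0, "gripper": 0.32},
    {"dx": 6, "dy": -14, "dz": 0.5, "wx": 0, "wy": 0, "wz": 0, "gripper": 0.32},
    {"dx": 6, "dy": -14, "dz": 0.5, "wx": 0, "wy": 0, "wz": 0, "gripper": 0.32},
  ],
)

```text
clock: 9.2
ee_pos: [0.4244, 0.2297, 0.244]
ee_rot: [-1.112, 1.17, -1.293]
contact_force: [-0.7, -0.5, -0.2]
grip_width: 0.0284
```

```bash
python3 - <<'E'
from h import *
import pickle
st=telemetry.state();print(st["ee_pos"],st["contact_force"])
c=optics.calibration("wrist");pickle.dump(c,open("w9.pkl","wb"))
for n in("wrist","side","scene"):
  im=optics.capture(n); cv2.imwrite(f"pics/{n}9.png",im[:,:,::-1])
cv2.imwrite("pics/c10.png",cv2.resize(cv2.imread("pics/side9.png")[130:250,200:350],None,fx=4,fy=4,interpolation=cv2.INTER_CUBIC))
E
```

```text
[0.42439995 0.22973543 0.24401731] [-0.71563656 -0.48262533 -0.22206201]
```

View pics/wrist9.png

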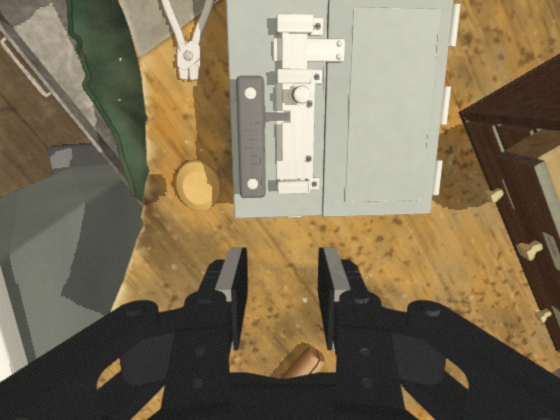

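View pics/c10.png

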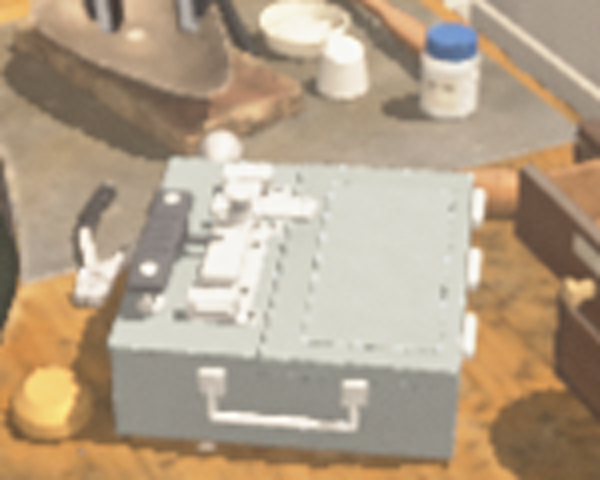

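```bash
python3 - <<'E'
from h import *
import pickle
c=pickle.load(open("w9.pkl","rb"))
print("knob",R.from_euler('z',-.05).inv().apply(onz(c,301,94,.09)-[.4967,.2848,0]))
a=cv2.imread("pics/side0.png",0);b=cv2.imread("pics/side9.png",0);e=cv2.imread("pics/side5.png",0)
# template match of near screw+catch end between start and now (fixed camera)
for n,(x,y,w,h) in dict(farscrew=(238,174,10,10)).items():
  for m,i in(("now",b),("pressed",e)):
    r=cv2.matchTemplate(i[y-12:y+h+12,x-12:x+w+12],a[y:y+h,x:x+w],cv2.TM_CCOEFF_NORMED);print(n,m,np.subtract(cv2.minMaxLoc(r)[3],12),r.max())
E
```

```text
knob [-0.04074918  0.00906565  0.09      ]
farscrew now [0 0] 0.9948564
farscrew pressed [0 3] 0.9230549
```

View pics/scene9.png

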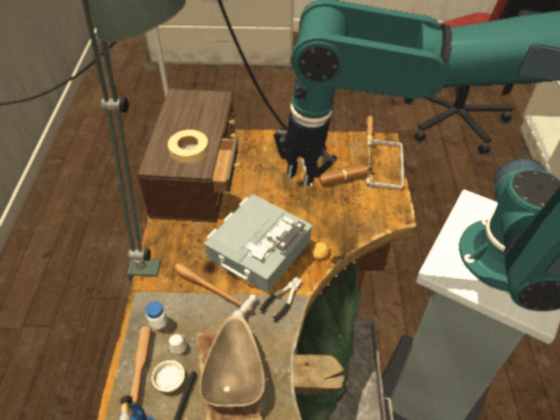

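The knob is at y = +9 mm, which puts the bolt fully across. The catch is back at its starting height, and nothing else has moved.

```bash
python3 -c "
from cell import ticket; print(ticket.finish_job())"
```

```text
the job is handed in; nothing more can be done
None
```

The strongbox is locked and the job is handed in, at about 9.4 s of the 43 s allowed.

**What I did:**
1. I pushed the lid shut with the closed fingertips, up to 22 N, with the tips at 60 mm above the bench.
2. I opened the fingers to 29 mm and tilted them slightly. One tip held the catch down with about 5 N while the other pushed the knob until it hit its stop at 17 N.
3. I eased off, lifted straight up and moved clear.

**Last checks:**
- **Bolt:** the knob measured y = +9.1 mm in the strongbox frame, where +9 mm is fully across. The picture shows the bolt over the tongue and into the keeper.
- **Catch:** in the side view its screw is back at its starting pixel; it had moved 3 px while pressed.
- **Lid:** it lies flat and shut in all views.
- **Surroundings:** the tools look undisturbed. The contact force was about 0 after I withdrew.

No final check failed. Two small things did not agree earlier:
- The fixed cameras and the wrist camera differed by about 2–3 mm on where the box stands. I used the wrist camera's figure.
- The first move call was refused because each row needs all its fields filled in. Nothing moved.

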